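# Make up two eye-examination kits

## Task

Make up two examination kits from the stock on the table. On the blue tray, stand the red-capped and the green-capped drop bottles on the two round marks (either way round) and lay the black-ringed lens flat on the square mark between them; on the white tray, stand the yellow-capped bottle on the round mark and lay the contact-lens case lengthwise on the oblong mark. Centre each thing on its mark, let go of it, and leave the black-capped bottle standing where it is.

Things in the scene. Friction and masses are not known exactly. Their poses are not given: they have to be found in the camera images.
- red_drops: Loose eye-drop bottle, white round body 30 mm in diameter and 44 mm high with a red band round it, and above it a red cap 25 mm in diameter; 68 mm high in all, about 30 g, standing upright. Origin: centre of its underside, z up. Grip it by the body.
- green_drops: Loose eye-drop bottle, white round body 30 mm in diameter and 44 mm high with a green band round it, and above it a green cap 25 mm in diameter; 68 mm high in all, about 30 g, standing upright. Origin: centre of its underside, z up. Grip it by the body.
- yellow_drops: Loose eye-drop bottle, white round body 30 mm in diameter and 44 mm high with a yellow band round it, and above it a yellow cap 25 mm in diameter; 68 mm high in all, about 30 g, standing upright. Origin: centre of its underside, z up. Grip it by the body.
- black_drops: Loose eye-drop bottle, white round body 30 mm in diameter and 44 mm high with a black band round it, and above it a black cap 25 mm in diameter; 68 mm high in all, about 30 g, standing upright. Origin: centre of its underside, z up. It belongs to neither kit and stays where it stands.
- lens: Loose diagnostic lens: a round black ring 40 mm in diameter and 22 mm high with domed amber glass on top (24 mm high in all), about 60 g, lying flat. Origin: centre of its underside, z up. Grip it across the ring.
- lens_case: Loose contact-lens case lying flat: two round white wells, each 32 mm in diameter and 16 mm high, joined in a row by a lower bridge, with a blue disc on the lid at +y and an orange one at -y; 32 mm wide (its x), 63 mm long (its y), 16 mm high, about 25 g. Origin: centre of its underside, z up. The bridge is lower (9 mm) and narrower (26 mm) at the middle; gripped across its width there, pads wider than 10 mm bear on the two wells.
- blue_tray: Fixed low tray, blue, 130 mm (its x) by 240 mm (its y). Origin: centre of its underside, on the table; z up. Its floor is 5 mm above the table, its rim 10 mm above the table and 5 mm thick. It does not move. Flat marks on the floor, along its y axis at x = 0: a white disc of 42 mm diameter at y = +78 mm, a white square of 50 mm at y = 0, and a white disc of 42 mm at y = -78 mm.
- white_tray: Fixed low tray, white, 130 mm (its x) by 240 mm (its y). Origin: centre of its underside, on the table; z up. Its floor is 5 mm above the table, its rim 10 mm above the table and 5 mm thick. It does not move. Flat marks on the floor, along its y axis at x = 0: a grey disc of 42 mm diameter at y = +65 mm and a grey oblong, 42 mm (x) by 74 mm (y), centred at y = -45 mm.
Mind the look-alikes: they are no part of the job. Of the things like the green_drops, leave any that is purple; of the rest the smaller one is meant.

How it is judged:
By the outcome, as a careful person would: the job done as asked, in the order asked, and still so for the second after the job is handed in, with the robot touching nothing.
It also fails if it takes over 118 s, if anything falls off the work surface, if the arm or the gripper's body presses on something with over 40 N, if the wrist force passes 120 N, or if a joint passes its speed limit or range.

## Robot

A 6-joint arm with a two-finger parallel gripper is mounted at the origin on the work surface. World frame = base frame: x ahead of the robot, y to its left, z up, the work surface at z = 0. Lengths are in mm, angles in rad, forces in N, time in s.
With the tool pointing down it reaches from about 400 to 925 mm from the base axis. Payload 12.5 kg.
Tool frame: the origin (TCP) lies between the finger pads; the fingertips stand 14 mm ahead of it and the grasp point (between the pads) lies 5 mm behind it; z points along the fingers, y is the direction in which the jaws open and shut (so a half turn about z gives the same grasp; the last joint's range is limited). The gripper opens to 95 mm and grips with 3 to 60 N. Pads are 20 mm wide; open, the fingers measure 119 mm over their backs; the gripper's body (75 mm by 180 mm) begins 59 mm behind the grasp point.
Start: joints at [-1.359, 0.491, 1.559, -0, 1.092, -0.106], TCP at [195.321, -593.713, 228.661] pointing down, gripper open.
Joint ranges: [-3.1, 3.1], [-0.84, 2.19], [0.05, 2.79], [-1.13, 4.28], [0.06, 2.93], [-2.69, 2.69]. Speed limits (rad/s): [2.22, 2.22, 2.79, 3.14, 3.14, 3.14].

## Interface

Orientations are given as a unit quaternion [x, y, z, w].
In Python, from station import r, cams gives the robot as it stands.
- The arm moves only by the tool play_rows, never from a script. Its argument "rows" is a list of rows, each a list of 5 numbers: the shift along the tool's x, y, z in mm, then the turn about the tool's z in degrees, then the finger opening in mm, from 0 to 95.1. In form: [[tx, ty, tz, roll, fingers], ...]. A call has 1 to 8 rows; each row is the pose to reach, as a shift and turn from the pose measured when the call began, along the tool's axes at that moment; what a row does not reach only later rows make up. A row lasts 1/12 s, in which the tool goes at most 41.7 mm and 7.16 degrees, less where a joint would pass 70% of its speed; a pose out of reach is approached as far as the arm can. A call with a gripper value outside its range is refused whole. The fingers move at their own pace and stop on an object; "squeeze" is the grip in N (left out, the last holds). Time passes only in rows, so rows that repeat a pose let the fingers close. It gives the time, the measured TCP pose, the force and the opening at its end, in the units of the state.
- r.get_state(): the state, without advancing time (a new reading comes with each control period).
- cams.read_camera(name): name is "side" or "top"; returns a dict with "image" (420x560x3 uint8, blue, green, red), "range_z" (420x560 float32, mm along the optical axis (not along the pixel's ray), 0 where there is no reading), "mtx" (3x3 intrinsics, pixels), "cam_to_world" (4x4, takes a point from camera to world coordinates). Camera axes: x right, y up, looking along -z (the intrinsics and any distortion apply to the point x, -y, -z); pixel columns grow to the right and rows downward; lengths in mm; the calibration is good to about 2 mm. A picture is of the moment at which its call begins.
- r.sign_off(): hands the job in, once; it reports no verdict.
The state is a dict: "time_s": time; "joint_positions": joint angles; "joint_velocities": joint speeds; "tau": joint torques, N m; "eef_pos": TCP position; "orientation": TCP orientation; "wrist_force": force on the tool from outside, world axes, zero at the start; "moment": the same for the moment, N m; "width": opening from 0.0 (shut) to 1.0 (fully open).
Only numpy, scipy, OpenCV 4.12 (cv2) and the standard library are available. Lean on these libraries where they do the work, as an engineer would, in place of code of your own. Each camera call takes 0.05 s, during which the arm holds its last target.

## Working session

There is one attempt and no reset: what is moved stays moved. The work goes in short steps, Python scripts to look and compute and a tool call to move; the robot and the scene stay as the last step left them, time stands still between calls to the robot, and variables do not carry over. Pictures are saved under pics/ and viewed, and the job is handed in when it is done.

Besides the shell and the picture viewer there is one more tool, called after ">>>" as name(argument=value, ...) on one line, values as JSON. play_rows: Moves the arm, as the interface text tells. Its arguments: {"type":"object","properties":{"rows":{"type":"array"},"squeeze":{"type":"number"}},"required":["rows"]}

```bash
mkdir -p pics; ls; python3 - <<'E'
from station import r,cams
import cv2,numpy as np
for n in("top","side"):
    d=cams.read_camera(n);cv2.imwrite(f"pics/{n}0.png",d["image"]);np.savez(f"{n}0.npz",**d)
    print(n,d["mtx"].round(1).tolist(),d["cam_to_world"].round(3).tolist(),[k for k in d])
s=r.get_state();print(s)
E
```

```text
pics
top [[404.7, 0.0, 288.0], [0.0, 404.7, 209.2], [0.0, 0.0, 1.0]] [[0.021, 0.991, -0.136, 455.901], [-1.0, 0.019, -0.014, 5.413], [-0.011, 0.136, 0.991, 920.803], [0.0, 0.0, 0.0, 1.0]] ['image', 'range_z', 'mtx', 'cam_to_world']
side [[407.0, 0.0, 279.8], [0.0, 407.0, 203.5], [0.0, 0.0, 1.0]] [[0.989, 0.127, -0.081, 530.069], [-0.15, 0.766, -0.625, -655.523], [-0.017, 0.63, 0.776, 839.731], [0.0, 0.0, 0.0, 1.0]] ['image', 'range_z', 'mtx', 'cam_to_world']
{'time_s': 0.1, 'joint_positions': array([-1.35858843e+00,  4.91495771e-01,  1.55936711e+00, -4.91153016e-05,
        1.09168559e+00, -1.05591935e-01]), 'joint_velocities': array([ 0.00160149, -0.00118419, -0.00126055,  0.0012401 , -0.00058369,
        0.00212719]), 'tau': array([ 4.43812169e-03, -6.13622904e+01, -2.58606756e+01,  6.94564800e-02,
        4.70355107e-02, -5.80599112e-05]), 'eef_pos': array([ 195.27410272, -593.51311263,  228.12972366]), 'orientation': array([ 9.87400044e-01,  1.58243246e-01, -4.72206327e-05, -4.76071275e-04]), 'wrist_force': array([-0.81010699,  0.09045075, -0.2795686 ]), 'moment': array([-0.0258188 , -0.0058133 , -0.00165786]), 'width': 1.0014031761220985}
```

View pics/top0.png

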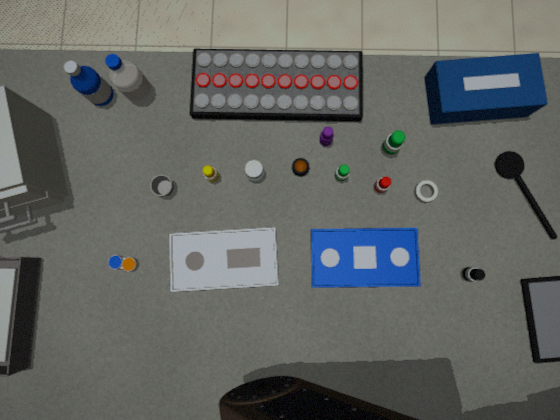

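View pics/side0.png

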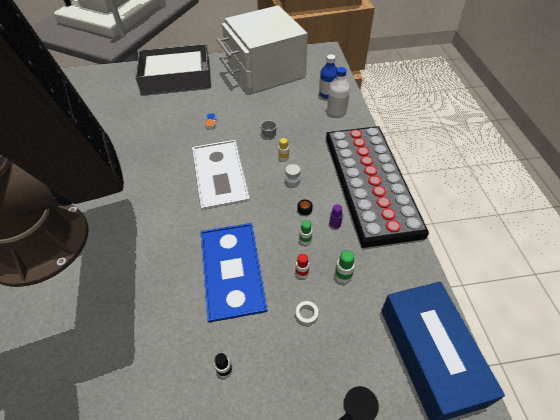

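Candidates for green_drops are a small green at top (343,172), a large green at (395,141) and a purple one at (327,135). The small green fits, being neither purple nor the larger. I'll confirm it in a crop and measure everything.

```bash
cat > h.py <<'E'
import cv2,numpy as np
def load(f): return dict(np.load(f))
def ray(d,uv,z):
    K=d["mtx"];T=d["cam_to_world"];uv=np.atleast_2d(uv).astype(float)
    v=np.c_[(uv[:,0]-K[0,2])/K[0,0],-(uv[:,1]-K[1,2])/K[1,1],-np.ones(len(uv))]@T[:3,:3].T
    o=T[:3,3];return o+v*((z-o[2])/v[:,2])[:,None]
def pts(d,m):
    K=d["mtx"];T=d["cam_to_world"];v,u=np.nonzero(m&(d["range_z"]>0));Z=d["range_z"][v,u]
    P=np.c_[(u-K[0,2])/K[0,0]*Z,-(v-K[1,2])/K[1,1]*Z,-Z];return P@T[:3,:3].T+T[:3,3]
def hsv(d): return cv2.cvtColor(d["image"],cv2.COLOR_BGR2HSV)
COL=dict(red=[((0,120,60),(8,255,255)),((172,120,60),(180,255,255))],green=[((50,100,40),(85,255,255))],
 yellow=[((22,120,60),(35,255,255))],purple=[((130,80,30),(160,255,255))],orange=[((9,150,100),(21,255,255))],blue=[((105,120,60),(125,255,255))],
 black=[((0,0,0),(180,255,35))])
def blobs(d,c,box,amin=15):
    x0,y0,x1,y1=box;H=hsv(d);m=np.zeros(H.shape[:2],np.uint8)
    for a,b in COL[c]: m|=cv2.inRange(H,a,b)
    w=np.zeros_like(m);w[y0:y1,x0:x1]=m[y0:y1,x0:x1]
    n,l,s,ce=cv2.connectedComponentsWithStats(w)
    return [(ce[i],s[i],l==i) for i in range(1,n) if s[i][4]>=amin]
E
python3 - <<'E'
from h import *
T=load("top0.npz");S=load("side0.npz")
box={"top":(100,120,500,300),"side":(190,100,400,380)}
for n,d in(("top",T),("side",S)):
    for c in("red","green","yellow","purple","orange","blue","black"):
        for ce,s,m in blobs(d,c,box[n]):
            P=pts(d,m)
            hi=P[P[:,2]>np.percentile(P[:,2],95)-3]
            print(n,c,ce.round(1),s[2:],"zmax",np.percentile(P[:,2],98).round(1),"topmid",((hi.min(0)+hi.max(0))/2).round(1),"ext",np.ptp(hi,axis=0).round(0),len(hi))
a=cv2.resize(T["image"][115:205,280:440],None,fx=5,fy=5,interpolation=cv2.INTER_CUBIC);cv2.imwrite("pics/crop1.png",a)
E
```

```text
top red [384.7 182. ] [ 12  12 109] zmax 72.0 topmid [ 636.2 -189.1   70.7] ext [20. 21.  6.] 60
top red [377.6 189.1] [10 10 26] zmax 36.7 topmid [ 628.2 -182.1   35.8] ext [14. 15.  3.] 5
top green [396.5 138.4] [ 17  18 204] zmax 92.7 topmid [ 728.5 -211.7   91.1] ext [26. 28.  4.] 89
top green [387.3 150.2] [13 11 40] zmax 42.0 topmid [ 716.2 -205.3   40.6] ext [13. 23.  4.] 11
top green [343.3 169.8] [ 11  12 101] zmax 71.9 topmid [ 660.7 -100.3   70. ] ext [20. 20.  4.] 52
top green [338.6 178.2] [10  7 16] zmax 36.1 topmid [651.6 -95.7  34.9] ext [ 9. 20.  2.] 4
top yellow [208.  170.8] [ 13  13 117] zmax 71.3 topmid [653.5 194.   69.9] ext [20. 22.  4.] 62
top yellow [214.5 178.1] [11 10 29] zmax 34.1 topmid [642.3 191.1  33.1] ext [ 6. 16.  5.] 6
top purple [326.2 136. ] [ 13  19 201] zmax 71.0 topmid [745.  -63.1  70.3] ext [21. 20.  5.] 56
top orange [300.3 165.7] [10 10 76] zmax 27.5 topmid [678.8  -7.2  26.4] ext [21. 18.  4.] 43
top orange [128.3 263.8] [ 13  13 121] zmax 20.9 topmid [449.9 369.3  19.3] ext [26. 26.  4.] 75
top blue [364.8 257.5] [ 110   60 5200] zmax 1
[... 1876 characters left out ...]
. 20.  4.] 35
side blue [210.6 115.7] [ 8  6 38] zmax 18.3 topmid [453.3 398.8  17.2] ext [22. 26.  4.] 29
side blue [231.6 273.1] [  66   99 4226] zmax 10.9 topmid [ 476.1 -157.4   10.2] ext [136. 244.   7.] 752
side blue [395.3 302.7] [ 12  30 199] zmax 81.3 topmid [ 801.4 -340.4   80.3] ext [23. 57.  4.] 159
side black [359.  209.2] [ 73 116 930] zmax 31.5 topmid [837.6  45.3  30.4] ext [ 94. 395.   5.] 345
side black [304.2 209.8] [14 14 95] zmax 22.6 topmid [677.5 -12.9  21.5] ext [35. 33.  5.] 34
side black [221.2 361. ] [ 12  15 149] zmax 69.7 topmid [ 445.2 -385.6   67.9] ext [17. 19.  4.] 84
side black [224.9 372.5] [14  8 33] zmax 30.3 topmid [ 439.6 -398.    29.2] ext [9. 2. 3.] 4
```

View pics/crop1.png

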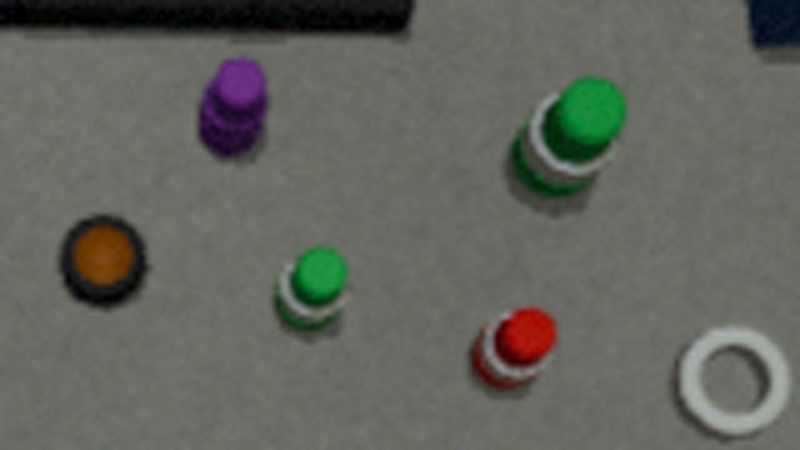

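```bash
cat > marks.py <<'E'
from h import *
def go(n,d,mb):
    H=hsv(d);out={}
    for name,box,f in mb:
        x0,y0,x1,y1=box;m=np.zeros(H.shape[:2],bool);m[y0:y1,x0:x1]=f(H[y0:y1,x0:x1].astype(int))
        N,l,s,ce=cv2.connectedComponentsWithStats(m.astype(np.uint8));
        for i in range(1,N):
            if s[i][4]>60:
                c,_=cv2.findContours((l==i).astype(np.uint8),cv2.RETR_EXTERNAL,cv2.CHAIN_APPROX_NONE)
                Q=ray(d,c[0][:,0,:],5)[:,:2].astype(np.float32);R=cv2.minAreaRect(Q);
                a=l==i;v,u=np.nonzero(a);C=ray(d,np.c_[u,v],5)[:,:2].mean(0)
                print(n,name,"px",ce[i].round(1),"xy",C.round(1),"rect",np.round(R[1],1),round(R[2],1),"z",np.median(pts(d,a)[:,2]).round(1))
T=load("top0.npz");S=load("side0.npz")
white=lambda h:(h[...,1]<60)&(h[...,2]>150)
grey=lambda h:(h[...,2]<150)
blue=lambda h:(h[...,1]>130)
go("top",T,[("blue",(315,233,416,282),white),("white",(176,238,271,284),grey)])
go("side",S,[("blue",(206,230,262,312),white),("white",(203,148,238,198),grey)])
for n,d,p in(("top",T,[(250,210),(300,320),(450,230),(150,210)]),("side",S,[(170,220),(280,200),(280,330),(230,130)])):
    for u,v in p:
        m=np.zeros((420,560),bool);m[v-4:v+5,u-4:u+5]=1;P=pts(d,m);print(n,u,v,P.mean(0).round(1))
E
python3 marks.py
```

```text
top blue px [364.4 257.3] xy [ 475.7 -155.5] rect [47.2 50. ] 89.9 z 6.2
top blue px [329.5 257.4] xy [473.8 -77.2] rect [37.9 38.3] 1.2 z 6.4
top blue px [399.4 256.5] xy [ 479.1 -233.6] rect [37.9 38.3] 1.2 z 6.3
top white px [242.9 257.6] xy [469.3 117.3] rect [42.8 75.5] 4.5 z 6.5
top white px [194.3 260.6] xy [460.4 226.7] rect [42.  40.7] 47.2 z 6.4
side blue px [227.9 241. ] xy [473.3 -79.8] rect [38.5 39.9] 80.7 z 4.7
side blue px [231.4 268.3] xy [ 476.2 -157.9] rect [49.4 48.7] 2.3 z 4.7
side blue px [235.2 298.2] xy [ 478.8 -235.5] rect [38.6 40.3] 80.9 z 4.8
side white px [216.1 156.3] xy [460.  223.3] rect [38.3 35.2] 86.5 z 4.6
side white px [221.5 183.7] xy [469.3 113. ] rect [39.9 73.6] 4.2 z 4.7
top 250 210 [578.2 105.4   1.2]
top 300 320 [335.  -13.4   0.8]
top 450 230 [ 541.3 -350.     0.9]
top 150 210 [573.8 336.    0.9]
side 170 220 [329.2  13.6  -0.6]
side 280 200 [620.4  33.3  -0.7]
side 280 330 [ 5.666e+02 -3.210e+02 -4.000e-01]
side 230 130 [ 5.088e+02  3.396e+02 -5.000e-01]
```

The crop shows the small green bottle at top (343,170), white-bodied, caps at z 68–71. The large green at (396,138) is 90 mm high, and the purple is at (326,136). So the small green is the one. The top and side views disagree by about 3 mm in y, so I'll use their mean for now and refine with a held object.

```bash
cat > go.py <<'E'
import sys,numpy as np
from station import r
from scipy.spatial.transform import Rotation as R
def plan(x,y,z,yaw):
    s=r.get_state();M=R.from_quat(s["orientation"]).as_matrix();p=s["eef_pos"]
    cy=np.degrees(np.arctan2(M[1,0],M[0,0]));d=(yaw-cy+90)%180-90 if len(sys.argv)<6 else yaw-cy
    print("t",round(s["time_s"],2),"pos",p.round(1),"yaw",round(cy,1),"w",round(s["width"]*95.1,1),"F",s["wrist_force"].round(1),"q",s["joint_positions"].round(2))
    v=M.T@(np.array([x,y,z])-p);print("SHIFT",v.round(1),"roll",round(-d,1),"rows",round(np.linalg.norm(v)/41.7,1))
if __name__=="__main__": plan(*map(float,sys.argv[1:5]))
E
python3 go.py 636.5 -191.5 140 0
```

```text
t 0.1 pos [ 195.3 -593.5  228.1] yaw 18.2 w 95.2 F [-0.8  0.1 -0.3] q [-1.36  0.49  1.56 -0.    1.09 -0.11]
SHIFT [ 544.8 -243.9   88.4] roll 18.2 rows 14.5
```

>>> play_rows(rows=[[36, -16, 0, 3, 95], [72, -32, 0, 6, 95], [108, -48, 0, 9, 95], [144, -64, 0, 12, 95], [180, -80, 0, 15, 95], [216, -96, 0, 18.2, 95], [252, -112, 0, 18.2, 95], [288, -128, 0, 18.2, 95]], squeeze=15)

```text
time_s: 0.77
eef_pos: [429.9, -380.3, 228.1]
orientation: [1.0, -0.0, -0.0, -0.001]
wrist_force: [0.1, 0.1, -0.0]
width: 1.0
```

```bash
python3 go.py 636.5 -191.5 140 0
```

```text
t 0.77 pos [ 429.9 -380.3  228.1] yaw -0.0 w 95.1 F [ 0.1  0.1 -0. ] q [-0.84  0.42  1.69  0.    1.04  0.73]
SHIFT [ 206.5 -188.8   88.3] roll -0.0 rows 7.0
```

>>> play_rows(rows=[[34, -32, 14, 0, 95], [68, -63, 28, 0, 95], [102, -95, 42, 0, 95], [137, -126, 56, 0, 95], [171, -157, 70, 0, 95], [206.5, -189, 88, 0, 95], [206.5, -189, 88, 0, 95], [206.5, -189, 88, 0, 95]])

```text
time_s: 1.43
eef_pos: [639.1, -186.5, 137.1]
orientation: [1.0, 0.002, -0.001, -0.002]
wrist_force: [-0.2, 0.3, -0.1]
width: 1.002
```

```bash
python3 go.py 636.5 -191.5 23 0
```

```text
t 1.43 pos [ 639.1 -186.5  137.1] yaw 0.2 w 95.3 F [-0.2  0.3 -0.1] q [-0.38  0.64  1.54  0.    0.96  1.18]
SHIFT [ -2.3   5.3 114.1] roll 0.2 rows 2.7
```

>>> play_rows(rows=[[-2.5, 5, 15, 0, 95], [-2.5, 5, 40, 0, 95], [-2.5, 5, 70, 0, 95], [-2.5, 5, 95, 0, 95], [-2.5, 5, 110, 0, 95], [-2.5, 5, 114, 0, 95], [-2.5, 5, 114, 0, 60], [-2.5, 5, 114, 0, 40]])

```text
time_s: 2.1
eef_pos: [636.6, -191.4, 23.9]
orientation: [1.0, 0.002, -0.001, -0.001]
wrist_force: [0.4, 0.8, 0.6]
width: 0.906
```

```bash
python3 go.py 636.5 -191.5 23 0
```

```text
t 2.1 pos [ 636.6 -191.4   23.9] yaw 0.2 w 86.2 F [0.4 0.8 0.6] q [-0.39  0.78  1.61  0.    0.75  1.17]
SHIFT [-0.1  0.1  0.9] roll 0.2 rows 0.0
```

>>> play_rows(rows=[[0, 0, 0, 0, 20], [0, 0, 0, 0, 20], [0, 0, 0, 0, 20], [0, 0, 0, 0, 20], [0, 0, 0, 0, 20], [0, 0, 0, 0, 20], [0, 0, 0, 0, 20], [0, 0, 0, 0, 20]])

```text
time_s: 2.77
eef_pos: [636.6, -191.4, 23.8]
orientation: [1.0, 0.002, -0.001, -0.001]
wrist_force: [0.1, -0.1, 0.2]
width: 0.354
```

>>> play_rows(rows=[[0, 0, 0, 0, 20], [0, 0, 0, 0, 20], [0, 0, -15, 0, 20], [0, 0, -45, 0, 20], [0, 0, -80, 0, 20], [0, 0, -100, 0, 20], [0, 0, -110, 0, 20], [0, 0, -110, 0, 20]])

```text
time_s: 3.43
eef_pos: [637.5, -192.0, 135.9]
orientation: [1.0, 0.002, 0.001, -0.001]
wrist_force: [-0.6, 0.1, -0.0]
width: 0.313
```

```bash
python3 go.py 478 -234.5 140 0; python3 - <<'E'
from station import r,cams
import cv2,numpy as np
for n in("top","side"):
    d=cams.read_camera(n);cv2.imwrite(f"pics/{n}1.png",d["image"]);np.savez(f"{n}1.npz",**d)
a=cv2.imread("pics/top1.png");b=cv2.imread("pics/side1.png")
cv2.imwrite("pics/c2.png",np.hstack([cv2.resize(x,(400,300)) for x in(a[100:310,250:530],b[180:390,180:460])]))
E
```

```text
t 3.43 pos [ 637.5 -192.   135.9] yaw 0.2 w 29.7 F [-0.6  0.1 -0. ] q [-0.39  0.64  1.54  0.    0.95  1.17]
SHIFT [-159.6   42.    -4.3] roll 0.2 rows 4.0
```

View pics/c2.png

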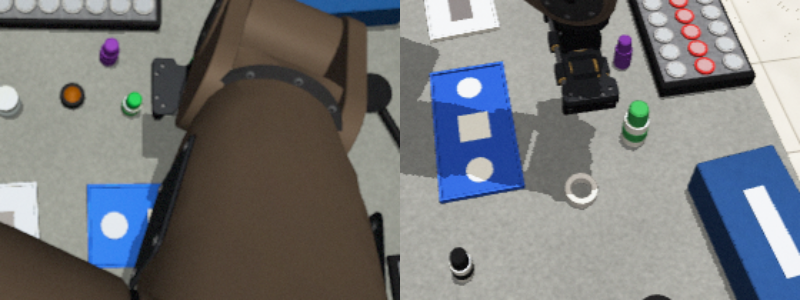

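The hand hides the bottle in both views, but the opening of 29.7 mm confirms the grip. I'll place it on the -y disc using the mean mark position, then check by picture.

>>> play_rows(rows=[[-20, 5, -3, 0, 20], [-55, 14, -3, 0, 20], [-90, 23, -3, 0, 20], [-125, 32, -3, 0, 20], [-150, 39, -3, 0, 20], [-158.5, 42.5, -3, 0, 20], [-158.5, 42.5, -3, 0, 20], [-158.5, 42.5, -3, 0, 20]])

```text
time_s: 4.2
eef_pos: [478.6, -234.8, 135.5]
orientation: [1.0, 0.001, -0.002, -0.002]
wrist_force: [0.5, -0.9, -0.7]
width: 0.312
```

```bash
python3 go.py 479 -234.5 29.2 0
```

```text
t 4.2 pos [ 478.6 -234.8  135.5] yaw 0.1 w 29.7 F [ 0.5 -0.9 -0.7] q [-0.58  0.48  1.88  0.    0.78  0.99]
SHIFT [8.000e-01 1.000e-01 1.063e+02] roll 0.1 rows 2.5
```

>>> play_rows(rows=[[0.5, 0, 10, 0, 20], [0.5, 0, 35, 0, 20], [0.5, 0, 65, 0, 20], [0.5, 0, 85, 0, 20], [0.5, 0, 98, 0, 20], [0.5, 0, 104, 0, 20], [0.5, 0, 106, 0, 20], [0.5, 0, 106, 0, 20]])

```text
time_s: 4.87
eef_pos: [479.3, -233.8, 28.7]
orientation: [1.0, 0.002, -0.002, -0.002]
wrist_force: [-0.5, -0.0, -0.9]
width: 0.314
```

```bash
python3 go.py 479 -234.5 29.2 0
```

```text
t 4.87 pos [ 479.3 -233.8   28.7] yaw 0.2 w 29.9 F [-0.5 -0.  -0.9] q [-0.58  0.66  1.95  0.    0.54  0.99]
SHIFT [-0.3  0.7 -0.5] roll 0.2 rows 0.0
```

>>> play_rows(rows=[[0, 0, 0, 0, 31], [0, 0, 0, 0, 34], [0, 0, 0, 0, 60], [0, 0, 0, 0, 60], [0, 0, 0, 0, 60], [0, 0, -15, 0, 70], [0, 0, -50, 0, 70], [0, 0, -90, 0, 70]])

```text
time_s: 5.53
eef_pos: [478.8, -233.7, 118.3]
orientation: [1.0, 0.002, -0.004, -0.003]
wrist_force: [0.5, -0.2, 0.2]
width: 0.711
```

```bash
python3 go.py 661.4 -102.3 150 90; python3 - <<'E'
from station import r,cams
import cv2,numpy as np
for n in("top","side"):
    d=cams.read_camera(n);cv2.imwrite(f"pics/{n}2.png",d["image"]);np.savez(f"{n}2.npz",**d)
a=cv2.imread("pics/top2.png");b=cv2.imread("pics/side2.png")
cv2.imwrite("pics/c3.png",np.hstack([cv2.resize(x,(400,300)) for x in(a[100:310,250:530],b[180:390,180:460])]))
E
```

```text
t 5.53 pos [ 478.8 -233.7  118.3] yaw 0.2 w 67.6 F [ 0.5 -0.2  0.2] q [-0.58  0.51  1.89  0.    0.75  0.99]
SHIFT [ 182.8 -131.   -32.2] roll -89.8 rows 5.4
```

View pics/c3.png

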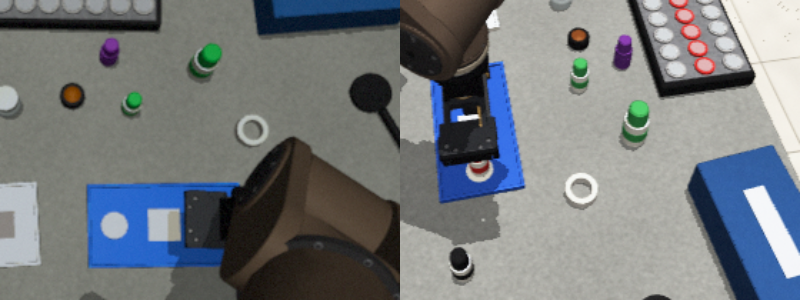

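Red stands on its mark, at about (479,168) in the pasted crop. Next is green, at the same yaw.

>>> play_rows(rows=[[10, -7, -22, 0, 95], [45, -32, -32, 0, 95], [80, -57, -32, 0, 95], [115, -82, -32, 0, 95], [150, -107, -32, 0, 95], [175, -125, -32, 0, 95], [182.5, -131, -32, 0, 95], [182.5, -131, -32, 0, 95]])

```text
time_s: 6.3
eef_pos: [664.9, -101.7, 155.0]
orientation: [1.0, 0.003, 0.001, 0.0]
wrist_force: [0.7, 0.5, -0.4]
width: 1.0
```

```bash
cat > cap.py <<'E'
import sys,json
from h import *
from station import cams
k=sys.argv[1]
for n in("top","side"):
    d=cams.read_camera(n);cv2.imwrite(f"pics/{n}{k}.png",d["image"]);np.savez(f"{n}{k}.npz",**d)
E
python3 go.py 661.4 -102.3 23.5 0
```

```text
t 6.3 pos [ 664.9 -101.7  155. ] yaw 0.4 w 95.1 F [ 0.7  0.5 -0.4] q [-0.25  0.63  1.51  0.    1.    1.31]
SHIFT [ -3.8   0.6 131.5] roll 0.4 rows 3.2
```

>>> play_rows(rows=[[-3.8, 0.5, 15, 0.4, 95], [-3.8, 0.5, 45, 0.4, 95], [-3.8, 0.5, 80, 0.4, 95], [-3.8, 0.5, 110, 0.4, 95], [-3.8, 0.5, 125, 0.4, 95], [-3.8, 0.5, 131, 0.4, 95], [-3.8, 0.5, 131, 0.4, 20], [-3.8, 0.5, 131, 0.4, 20]])

```text
time_s: 6.97
eef_pos: [661.4, -102.9, 24.8]
orientation: [1.0, -0.001, 0.002, 0.0]
wrist_force: [0.6, 0.7, 0.3]
width: 0.908
```

>>> play_rows(rows=[[0, 0, 0, 0, 20], [0, 0, 0, 0, 20], [0, 0, 0, 0, 20], [0, 0, 0, 0, 20], [0, 0, 0, 0, 20], [0, 0, 0, 0, 20], [0, 0, 0, 0, 20], [0, 0, 0, 0, 20]])

```text
time_s: 7.63
eef_pos: [661.4, -102.9, 24.8]
orientation: [1.0, -0.001, 0.002, 0.0]
wrist_force: [1.0, -0.8, -0.1]
width: 0.354
```

```bash
python3 go.py 661.4 -102.3 23.5 0; python3 cap.py 3; python3 - <<'E'
import cv2,numpy as np
a=cv2.imread("pics/top3.png");b=cv2.imread("pics/side3.png")
cv2.imwrite("pics/c4.png",np.hstack([cv2.resize(x,(400,300)) for x in(a[100:310,250:530],b[180:390,180:460])]))
E
```

```text
t 7.63 pos [ 661.4 -102.9   24.8] yaw -0.1 w 33.7 F [ 1.  -0.8 -0.1] q [-0.25  0.79  1.6   0.    0.75  1.32]
SHIFT [ 0.  -0.6  1.3] roll -0.1 rows 0.0
```

View pics/c4.png

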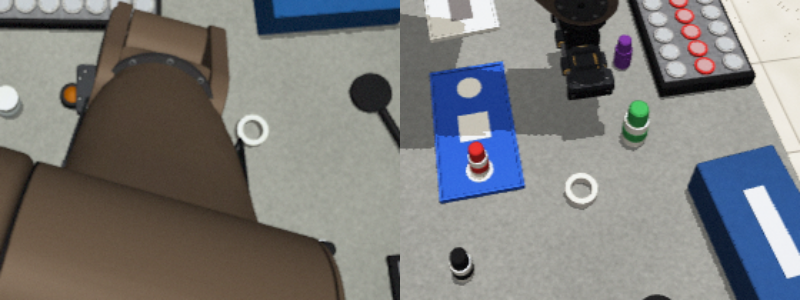

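Side view: the red bottle stands over its disc, cap at crop (477,150). I'll measure its offset.

```bash
cat > cap2.py <<'E'
import sys
from h import *
# bottle centre: cap top face via ray of cap blob points at top height
def bottle(d,c,box,top):
    for ce,s,m in blobs(d,c,box,30):
        P=pts(d,m);hi=P[P[:,2]>np.percentile(P[:,2],95)-3]
        if len(hi)<8: continue
        # white-body/any silhouette independent: cap side+top centroid
        v,u=np.nonzero(m)
        print(c,"px",ce.round(1),"n",s[4],"topmid",((hi.min(0)+hi.max(0))/2).round(1),"ext",np.ptp(hi,axis=0).round(0), "capmid-ray", ray(d,ce[None],top-8)[0].round(1))
if __name__=="__main__":
    n=sys.argv[1];bottle(load(n),sys.argv[2],tuple(map(int,sys.argv[3:7])),float(sys.argv[7]))
E
python3 cap2.py side3.npz red 200 230 270 320 73;python3 cap2.py side0.npz red 270 230 330 290 68;python3 cap2.py side0.npz black 200 350 240 380 68;python3 go.py 661.4 -102.3 23.5 0
```

```text
red px [233.2 286.1] n 129 topmid [ 479.9 -236.    73.5] ext [19. 21.  4.] capmid-ray [ 480.5 -237.4   65. ]
red px [236.2 297.8] n 44 topmid [ 484.  -243.8   33.8] ext [20. 11.  4.] capmid-ray [ 484.5 -265.1   65. ]
red px [302.4 260.3] n 123 topmid [ 636.7 -194.1   68.2] ext [20. 21.  5.] capmid-ray [ 636.9 -195.8   60. ]
black px [221.2 361. ] n 149 topmid [ 445.2 -385.6   67.9] ext [17. 19.  4.] capmid-ray [ 445.5 -387.    60. ]
t 7.73 pos [ 661.3 -102.9   24.7] yaw -0.1 w 29.8 F [-0.   0.1  0.1] q [-0.25  0.79  1.6   0.    0.75  1.32]
SHIFT [ 0.1 -0.6  1.2] roll -0.1 rows 0.0
```

>>> play_rows(rows=[[0, 0, 0, 0, 20], [0, 0, -15, 0, 20], [0, 0, -50, 0, 20], [0, 0, -85, 0, 20], [0, 0, -105, 0, 20], [-20, -2.5, -110, 0, 20], [-55, -7, -110, 0, 20], [-90, -12, -110, 0, 20]])

```text
time_s: 8.4
eef_pos: [570.1, -90.6, 134.7]
orientation: [1.0, -0.001, 0.002, 0.0]
wrist_force: [0.3, -0.1, -1.2]
width: 0.309
```

```bash
python3 go.py 473.2 -77.7 130 0
```

```text
t 8.4 pos [570.1 -90.6 134.7] yaw -0.1 w 29.4 F [ 0.3 -0.1 -1.2] q [-0.27  0.53  1.78  0.    0.83  1.3 ]
SHIFT [-96.9 -12.8   4.3] roll -0.1 rows 2.3
```

>>> play_rows(rows=[[-35, -4.5, 2, 0, 20], [-70, -9, 3, 0, 20], [-92, -12, 4, 0, 20], [-97, -13, 4, 0, 20], [-97, -13, 15, 0, 20], [-97, -13, 45, 0, 20], [-97, -13, 75, 0, 20], [-97, -13, 85, 0, 20]])

```text
time_s: 9.07
eef_pos: [473.1, -77.4, 46.7]
orientation: [1.0, -0.001, 0.001, -0.0]
wrist_force: [-0.8, -0.0, -0.3]
width: 0.317
```

```bash
python3 go.py 473.2 -77.7 30.1 0
```

```text
t 9.07 pos [473.1 -77.4  46.7] yaw -0.1 w 30.1 F [-0.8 -0.  -0.3] q [-0.3   0.58  2.08  0.    0.48  1.27]
SHIFT [ 0.1  0.3 16.6] roll -0.1 rows 0.4
```

>>> play_rows(rows=[[0, 0.3, 8, 0, 20], [0, 0.3, 14, 0, 20], [0, 0.3, 16, 0, 20], [0, 0.3, 16, 0, 20], [0, 0.3, 16, 0, 20], [0, 0.3, 16, 0, 31], [0, 0.3, 16, 0, 34], [0, 0.3, 16, 0, 60]])

```text
time_s: 9.73
eef_pos: [473.3, -77.8, 31.2]
orientation: [1.0, -0.001, 0.001, 0.0]
wrist_force: [-0.1, -0.1, -0.5]
width: 0.384
```

>>> play_rows(rows=[[0, 0, 0, 0, 60], [0, 0, 0, 0, 60], [0, 0, 0, 0, 60], [0, 0, -15, 0, 80], [0, 0, -50, 0, 80], [0, 0, -85, 0, 80], [0, 0, -110, 0, 80], [0, 0, -120, -6, 80]])

```text
time_s: 10.4
eef_pos: [473.9, -78.0, 154.5]
orientation: [0.999, 0.051, 0.003, 0.001]
wrist_force: [0.8, -0.5, -0.4]
width: 0.835
```

```bash
python3 go.py 677.5 -9 150 90
```

```text
t 10.4 pos [473.9 -78.  154.5] yaw 5.8 w 79.4 F [ 0.8 -0.5 -0.4] q [-0.3   0.39  1.99  0.    0.75  1.17]
SHIFT [209.5 -47.9   5.8] roll -84.2 rows 5.2
```

>>> play_rows(rows=[[30, -7, 6, -7, 80], [60, -14, 6, -14, 80], [90, -21, 6, -21, 80], [120, -28, 6, -28, 80], [150, -34, 6, -35, 80], [180, -41, 6, -42, 80], [205, -47, 6, -49, 80], [209.5, -48, 6, -56, 80]])

```text
time_s: 11.07
eef_pos: [680.3, -7.6, 149.3]
orientation: [0.856, 0.517, 0.003, 0.003]
wrist_force: [-0.0, -0.2, -0.2]
width: 0.839
```

```bash
python3 go.py 677.5 -9 80 90
```

```text
t 11.07 pos [680.3  -7.6 149.3] yaw 62.3 w 79.8 F [-0.  -0.2 -0.2] q [-0.11  0.64  1.5  -0.    0.99  0.38]
SHIFT [-2.8 -2.3 69.3] roll -27.7 rows 1.7
```

>>> play_rows(rows=[[-2.5, -2, 5, -7, 80], [-2.5, -2, 25, -14, 80], [-2.5, -2, 50, -21, 80], [-2.5, -2, 65, -27.5, 80], [-2.5, -2, 69, -27.5, 80], [-2.5, -2, 69, -27.5, 80], [-2.5, -2, 69, -27.5, 80], [-2.5, -2, 69, -27.5, 80]])

```text
time_s: 11.73
eef_pos: [678.5, -9.0, 81.6]
orientation: [0.71, 0.705, 0.003, 0.004]
wrist_force: [1.0, -0.7, -0.2]
width: 0.844
```

```bash
python3 go.py 677.5 -9 17 90; python3 cap.py 4;python3 cap2.py side4.npz green 200 200 270 260 73;python3 cap2.py side4.npz red 200 230 270 320 73; python3 - <<'E'
import cv2,numpy as np
a=cv2.imread("pics/top4.png");b=cv2.imread("pics/side4.png")
cv2.imwrite("pics/c5.png",np.hstack([cv2.resize(x,(400,300)) for x in(a[100:310,250:530],b[180:390,180:460])]))
E
```

```text
t 11.73 pos [678.5  -9.   81.6] yaw 89.6 w 80.2 F [ 1.  -0.7 -0.2] q [-0.11  0.72  1.55 -0.    0.86 -0.1 ]
SHIFT [ 0.1 -1.7 64.5] roll -0.4 rows 1.5
green px [225.7 227.6] n 109 topmid [474.4 -79.   73.2] ext [19. 20.  4.] capmid-ray [474.9 -82.6  65. ]
red px [233.2 286.2] n 130 topmid [ 479.9 -235.    73.5] ext [19. 21.  5.] capmid-ray [ 480.5 -237.5   65. ]
red px [236.1 298. ] n 47 topmid [ 481.9 -243.9   34.1] ext [25. 11.  4.] capmid-ray [ 484.3 -265.5   65. ]
```

View pics/c5.png

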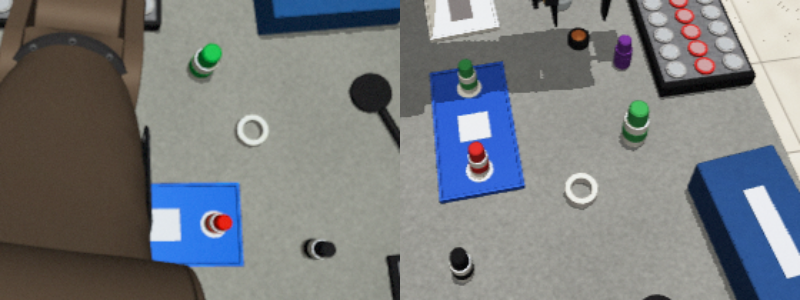

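Both bottles stand within about 1 mm of their marks in the side view. The lens, at crop (578,37), is clear below the open jaws.

>>> play_rows(rows=[[0, -1, 15, -0.4, 80], [0, -1, 40, -0.4, 80], [0, -1, 57, -0.4, 80], [0, -1, 64, -0.4, 80], [0, -1, 65, -0.4, 80], [0, -1, 65, -0.4, 30], [0, -1, 65, -0.4, 30], [0, -1, 65, -0.4, 30]])

```text
time_s: 12.5
eef_pos: [678.7, -9.1, 17.8]
orientation: [0.707, 0.707, 0.004, 0.005]
wrist_force: [0.6, 0.1, -0.5]
width: 0.686
```

>>> play_rows(rows=[[0, 0, 0, 0, 30], [0, 0, 0, 0, 30], [0, 0, 0, 0, 30], [0, 0, 0, 0, 30], [0, 0, 0, 0, 30], [0, 0, 0, 0, 30], [0, 0, 0, 0, 30], [0, 0, 0, 0, 30]])

```text
time_s: 13.17
eef_pos: [678.8, -9.1, 18.1]
orientation: [0.707, 0.707, 0.004, 0.005]
wrist_force: [-0.9, 0.6, 5.9]
width: 0.416
```

```bash
python3 go.py 475.7 -155.6 140 90
```

```text
t 13.17 pos [678.8  -9.1  18.1] yaw 90.1 w 39.6 F [-0.9  0.6  5.9] q [-0.11  0.8   1.58 -0.    0.74 -0.11]
SHIFT [-146.5 -201.7 -124.1] roll 0.1 rows 6.7
```

>>> play_rows(rows=[[0, 0, 0, 0, 30], [0, 0, -12, 0, 30], [0, 0, -45, 0, 30], [0, 0, -80, 0, 30], [0, 0, -110, 0, 30], [-15, -20, -122, 0, 30], [-35, -48, -123, 0, 30], [-58, -80, -123, 0, 30]])

```text
time_s: 13.83
eef_pos: [597.1, -66.9, 141.8]
orientation: [0.706, 0.708, 0.004, 0.006]
wrist_force: [0.3, -1.1, -1.3]
width: 0.413
```

```bash
python3 go.py 475.7 -155.6 140 90
```

```text
t 13.83 pos [597.1 -66.9 141.8] yaw 90.2 w 39.3 F [ 0.3 -1.1 -1.3] q [-0.22  0.55  1.72  0.    0.86 -0.23]
SHIFT [ -88.4 -121.7    0.2] roll 0.2 rows 3.6
```

>>> play_rows(rows=[[-24, -33, 0, 0, 30], [-48, -66, 0, 0, 30], [-72, -99, 0, 0, 30], [-84, -116, 0, 0, 30], [-88.5, -121.5, 0, 0, 30], [-88.5, -121.5, 0, 0, 30], [-88.5, -121.5, 0, 0, 30], [-88.5, -121.5, 0, 0, 30]])

```text
time_s: 14.5
eef_pos: [476.9, -155.2, 140.3]
orientation: [0.706, 0.708, 0.005, 0.006]
wrist_force: [-0.3, 0.4, -0.9]
width: 0.418
```

```bash
python3 go.py 475.7 -155.6 23.6 92
```

```text
t 14.5 pos [ 476.9 -155.2  140.3] yaw 90.2 w 39.7 F [-0.3  0.4 -0.9] q [-0.45  0.43  1.96  0.01  0.73 -0.46]
SHIFT [-1.000e-01 -3.000e+00  1.167e+02] roll -1.8 rows 2.8
```

>>> play_rows(rows=[[0, -0.5, 12, -1.5, 30], [0, -1.2, 45, -1.5, 30], [0, -2, 78, -1.5, 30], [0, -2.7, 102, -1.5, 30], [0, -3, 112, -1.5, 30], [0, -3, 115.5, -1.5, 30], [0, -3, 115.5, -1.5, 30], [0, -3, 115.5, -1.5, 30]])

```text
time_s: 15.17
eef_pos: [476.5, -155.5, 25.7]
orientation: [0.696, 0.718, 0.005, 0.007]
wrist_force: [1.0, 0.3, -0.9]
width: 0.414
```

```bash
python3 go.py 475.7 -155.6 23.6 92
```

```text
t 15.17 pos [ 476.5 -155.5   25.7] yaw 91.7 w 39.4 F [ 1.   0.3 -0.9] q [-0.45  0.63  2.04  0.01  0.45 -0.49]
SHIFT [-0.1 -0.8  2.1] roll -0.3 rows 0.1
```

>>> play_rows(rows=[[0, -0.8, 2, 0, 30], [0, -0.8, 2.5, 0, 30], [0, -0.8, 2.5, 0, 30], [0, -0.8, 2.5, 0, 40.5], [0, -0.8, 2.5, 0, 43], [0, -0.8, 2.5, 0, 60], [0, -0.8, 2.5, 0, 60], [0, -0.8, 2.5, 0, 60]])

```text
time_s: 15.83
eef_pos: [475.7, -155.5, 23.2]
orientation: [0.696, 0.718, 0.005, 0.007]
wrist_force: [-0.4, -0.1, 0.5]
width: 0.598
```

>>> play_rows(rows=[[0, 0, 0, 0, 60], [0, 0, -10, 0, 60], [0, 0, -40, 0, 80], [0, 0, -75, 0, 80], [0, 0, -110, 0, 80], [10, 0, -125, 0, 80], [40, 0, -125, 0, 80], [75, 0, -125, 0, 80]])

```text
time_s: 16.5
eef_pos: [471.8, -80.5, 149.9]
orientation: [0.697, 0.717, 0.005, 0.009]
wrist_force: [0.6, -0.4, 0.4]
width: 0.843
```

```bash
python3 go.py 653.5 194 150 92
```

```text
t 16.5 pos [471.8 -80.5 149.9] yaw 91.6 w 80.1 F [ 0.6 -0.4  0.4] q [-0.31  0.39  2.01  0.    0.72 -0.34]
SHIFT [269.5 189.2   2.3] roll -0.4 rows 7.9
```

>>> play_rows(rows=[[30, 21, 0, 0, 90], [65, 46, 0, 0, 90], [100, 70, 0, 0, 90], [134, 94, 0, 0, 90], [168, 118, 0, 0, 90], [202, 142, 0, 0, 90], [236, 166, 0, 0, 90], [262, 184, 0, 0, 90]])

```text
time_s: 17.17
eef_pos: [649.4, 189.1, 153.2]
orientation: [0.697, 0.717, 0.006, 0.009]
wrist_force: [-0.1, -1.5, -0.1]
width: 0.948
```

```bash
python3 go.py 653.9 193.5 100 92;python3 cap.py 5; python3 - <<'E'
import cv2,numpy as np
a=cv2.imread("pics/top5.png");b=cv2.imread("pics/side5.png")
cv2.imwrite("pics/c6.png",np.hstack([cv2.resize(x,(400,300),interpolation=cv2.INTER_CUBIC) for x in(a[215:305,300:420],b[215:320,180:320])]))
E
```

```text
t 17.17 pos [649.4 189.1 153.2] yaw 91.6 w 90.2 F [-0.1 -1.5 -0.1] q [ 0.19  0.63  1.51 -0.01  0.98  0.17]
SHIFT [ 4.5  3.5 53.3] roll -0.4 rows 1.3
```

View pics/c6.png

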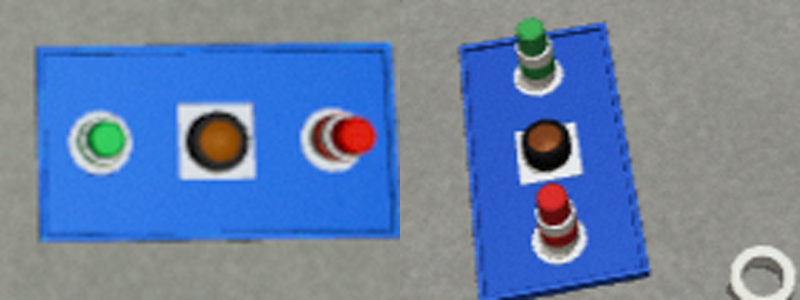

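The blue kit looks right: both bottles and the lens sit over their marks in both views. I'll check by number, then descend on yellow.

```bash
cat > lens.py <<'E'
import sys
from h import *
for n,b in(("top",(340,240,390,275)),("side",(215,250,245,280))):
    d=load(f"{n}{sys.argv[1]}.npz")
    for c,z,zz in(("black",27,0),("orange",29,0)):
        for ce,s,m in blobs(d,c,b,20):
            P=pts(d,m);print(n,c,ce.round(1),s[4],"depthmid",((P.min(0)+P.max(0))/2).round(1),np.ptp(P,axis=0).round(0),"ray",ray(d,ce[None],z)[0].round(1))
E
python3 lens.py 5
python3 cap2.py top5.npz red 310 230 430 290 73;python3 cap2.py top5.npz green 310 230 430 290 73
```

```text
top black [358.4 256.8] 22 depthmid [ 475.6 -140.    27.1] [30. 13.  6.] ray [ 475.9 -138.4   27. ]
top orange [365.5 257. ] 111 depthmid [ 476.8 -153.8   29.5] [24. 24.  8.] ray [ 475.9 -153.6   29. ]
side black [231.3 267.4] 121 depthmid [ 476.7 -157.4   17.7] [36. 38. 24.] ray [ 477.5 -168.8   27. ]
side orange [230. 263.] 80 depthmid [ 475.4 -156.5   27. ] [24. 22.  7.] ray [ 475.6 -157.9   29. ]
red px [405.5 255.3] n 109 topmid [ 480.6 -229.6   74.7] ext [21. 20.  5.] capmid-ray [ 480.3 -230.8   65. ]
green px [331.2 256.4] n 96 topmid [474.3 -75.1  75.4] ext [19. 19.  5.] capmid-ray [474.8 -75.4  65. ]
```

>>> play_rows(rows=[[4.5, 3.5, 5, -0.4, 90], [4.5, 3.5, 25, -0.4, 90], [4.5, 3.5, 45, -0.4, 90], [4.5, 3.5, 53, -0.4, 90], [4.5, 3.5, 53, -0.4, 90]])

```text
time_s: 17.68
eef_pos: [653.4, 194.0, 97.9]
orientation: [0.694, 0.72, 0.005, 0.008]
wrist_force: [0.1, -0.1, 0.2]
width: 0.946
```

```bash
python3 go.py 653.9 193.5 24 92
```

```text
t 17.68 pos [653.4 194.   97.9] yaw 92.1 w 90.0 F [ 0.1 -0.1  0.2] q [ 0.19  0.7   1.54 -0.01  0.88  0.16]
SHIFT [-0.2 -0.8 73.9] roll 0.1 rows 1.8
```

>>> play_rows(rows=[[0, -0.8, 15, 0, 90], [0, -0.8, 45, 0, 90], [0, -0.8, 65, 0, 90], [0, -0.8, 74, 0, 90], [0, -0.8, 74, 0, 90], [0, -0.8, 74, 0, 20], [0, -0.8, 74, 0, 20], [0, -0.8, 74, 0, 20]])

```text
time_s: 18.35
eef_pos: [654.6, 193.8, 25.7]
orientation: [0.694, 0.72, 0.006, 0.008]
wrist_force: [-0.1, 0.6, 1.0]
width: 0.792
```

>>> play_rows(rows=[[0, 0, 0, 0, 20], [0, 0, 0, 0, 20], [0, 0, 0, 0, 20], [0, 0, 0, 0, 20], [0, 0, 0, 0, 20], [0, 0, 0, 0, 20], [0, 0, 0, 0, 20], [0, 0, 0, 0, 20]])

```text
time_s: 19.02
eef_pos: [654.5, 193.8, 25.6]
orientation: [0.694, 0.72, 0.006, 0.008]
wrist_force: [0.3, 0.2, 0.2]
width: 0.315
```

```bash
python3 go.py 460 226.3 130 94.6
```

```text
t 19.02 pos [654.5 193.8  25.6] yaw 92.1 w 29.9 F [0.3 0.2 0.2] q [ 0.19  0.79  1.57 -0.01  0.75  0.16]
SHIFT [  39.2 -191.1 -108.4] roll -2.5 rows 5.4
```

>>> play_rows(rows=[[0, 0, 0, 0, 20], [0, 0, -15, 0, 20], [0, 0, -50, 0, 20], [0, 0, -85, 0, 20], [3, -15, -108, 0, 20], [9, -45, -109, -1, 20], [16, -78, -109, -2, 20], [23, -112, -109, -2.5, 20]])

```text
time_s: 19.68
eef_pos: [538.5, 212.9, 132.7]
orientation: [0.678, 0.735, 0.006, 0.009]
wrist_force: [0.6, 0.5, -0.5]
width: 0.314
```

```bash
python3 go.py 460 226.3 130 94.6
```

```text
t 19.68 pos [538.5 212.9 132.7] yaw 94.7 w 29.9 F [ 0.6  0.5 -0.5] q [ 0.27  0.53  1.79 -0.01  0.8   0.19]
SHIFT [ 19.7 -77.2   1. ] roll 0.1 rows 1.9
```

>>> play_rows(rows=[[9, -35, 1, 0, 20], [17, -65, 1, 0, 20], [19.7, -76, 1, 0, 20], [19.7, -77, 1, 0, 20], [19.7, -77, 10, 0, 20], [19.7, -78, 45, 0, 20], [19.7, -78.7, 75, 0, 20], [19.7, -79, 85, 0, 20]])

```text
time_s: 20.35
eef_pos: [460.2, 225.1, 42.2]
orientation: [0.678, 0.735, 0.004, 0.008]
wrist_force: [0.2, -0.1, -1.0]
width: 0.312
```

```bash
python3 go.py 460 226.3 30.8 94.6
```

```text
t 20.35 pos [460.2 225.1  42.2] yaw 94.6 w 29.6 F [ 0.2 -0.1 -1. ] q [ 0.33  0.61  2.01 -0.02  0.51  0.27]
SHIFT [ 1.3 -0.3 11.4] roll 0.0 rows 0.3
```

>>> play_rows(rows=[[1, -0.3, 6, 0, 20], [1, -0.3, 10, 0, 20], [1, -0.3, 11.2, 0, 20], [1, -0.3, 11.2, 0, 20], [1, -0.3, 11.2, 0, 31], [1, -0.3, 11.2, 0, 34], [1, -0.3, 11.2, 0, 60], [1, -0.3, 11.2, 0, 60]])

```text
time_s: 21.02
eef_pos: [460.2, 226.2, 31.5]
orientation: [0.678, 0.735, 0.005, 0.008]
wrist_force: [-0.3, -0.3, 0.4]
width: 0.445
```

>>> play_rows(rows=[[0, 0, 0, 0, 60], [0, 0, 0, 0, 60], [0, 0, -10, 0, 60], [0, 0, -40, 0, 80], [0, 0, -75, 0, 80], [0, 0, -105, 0, 80], [10, 0, -115, 3, 80], [40, 0, -115, 6, 80]])

```text
time_s: 21.68
eef_pos: [455.9, 265.4, 150.2]
orientation: [0.717, 0.697, 0.007, 0.009]
wrist_force: [0.8, 0.4, 0.0]
width: 0.835
```

```bash
python3 go.py 451.3 384.8 100 82.6; python3 -c "
from h import *
for n,b in(('top',(100,240,150,280)),('side',(195,105,225,135))):
    d=load(n+'0.npz')
    for c in('blue','orange'):
        for ce,s,m in blobs(d,c,b): print(n,c,ce,ray(d,ce[None],18.2 if n=='top' else 15)[0].round(1))
"
```

```text
t 21.68 pos [455.9 265.4 150.2] yaw 88.3 w 79.4 F [0.8 0.4 0. ] q [ 0.41  0.45  1.9  -0.02  0.78  0.45]
SHIFT [119.3  -9.2  49.7] roll 5.7 rows 3.1
top blue [114.5703125 261.8203125] [454.  401.   18.2]
top orange [128.27272727 263.79338843] [450.3 370.1  18.2]
side blue [210.57894737 115.73684211] [453.2 400.2  15. ]
side orange [209.45945946 122.18918919] [448.4 369.   15. ]
```

>>> play_rows(rows=[[30, -2, 10, 2, 80], [65, -5, 20, 4, 80], [95, -7, 35, 5.7, 80], [115, -9, 48, 5.7, 80], [120, -9, 50, 5.7, 80], [120, -9, 50, 5.7, 80], [120, -9, 50, 5.7, 80]])

```text
time_s: 22.27
eef_pos: [451.5, 385.0, 100.3]
orientation: [0.751, 0.66, 0.008, 0.009]
wrist_force: [1.0, -0.6, -0.4]
width: 0.838
```

```bash
python3 go.py 451.5 385.5 17.5 82.6
```

```text
t 22.27 pos [451.5 385.  100.3] yaw 82.7 w 79.7 F [ 1.  -0.6 -0.4] q [ 0.6   0.6   1.77 -0.02  0.76  0.75]
SHIFT [ 0.5 -2.  82.8] roll 0.1 rows 2.0
```

>>> play_rows(rows=[[0.5, -0.5, 15, 0, 80], [0.5, -1, 45, 0, 80], [0.5, -1.7, 70, 0, 80], [0.5, -2, 81, 0, 80], [0.5, -2, 83, 0, 80], [0.5, -2, 83, 0, 20], [0.5, -2, 83, 0, 20], [0.5, -2, 83, 0, 20]])

```text
time_s: 22.93
eef_pos: [452.2, 385.7, 18.9]
orientation: [0.751, 0.66, 0.009, 0.009]
wrist_force: [0.4, 0.8, 0.7]
width: 0.681
```

>>> play_rows(rows=[[0, 0, 0, 0, 20], [0, 0, 0, 0, 20], [0, 0, 0, 0, 20], [0, 0, 0, 0, 20], [0, 0, 0, 0, 20], [0, 0, 0, 0, 20], [0, 0, 0, 0, 20], [0, 0, 0, 0, 20]])

```text
time_s: 23.6
eef_pos: [452.2, 385.8, 19.0]
orientation: [0.751, 0.66, 0.009, 0.009]
wrist_force: [-0.5, -0.4, 1.9]
width: 0.318
```

```bash
python3 go.py 469.3 116.3 130 94.6
```

```text
t 23.6 pos [452.2 385.8  19. ] yaw 82.7 w 30.3 F [-0.5 -0.4  1.9] q [ 0.6   0.72  1.81 -0.03  0.59  0.75]
SHIFT [-264.9   54.2 -110.2] roll -11.9 rows 7.0
```

The opening of 30.3 mm matches the pads bearing on both wells (expected 30.1). I'll lift and carry it.

>>> play_rows(rows=[[0, 0, 0, 0, 20], [0, 0, -12, 0, 20], [0, 0, -40, 0, 20], [0, 0, -75, 0, 20], [-10, 2, -105, 0, 20], [-35, 7, -112, -3, 20], [-70, 14, -112, -7, 20], [-105, 21, -112, -11, 20]])

```text
time_s: 24.27
eef_pos: [456.6, 278.5, 132.8]
orientation: [0.682, 0.731, 0.009, 0.01]
wrist_force: [1.0, 0.6, -0.4]
width: 0.313
```

```bash
python3 go.py 469.3 116.3 130 94.6
```

```text
t 24.27 pos [456.6 278.5 132.8] yaw 93.9 w 29.7 F [ 1.   0.6 -0.4] q [ 0.43  0.48  1.9  -0.02  0.74  0.37]
SHIFT [-162.6    1.5    3.2] roll -0.7 rows 3.9
```

>>> play_rows(rows=[[-38, 0, 1, -0.7, 20], [-76, 0, 1, -0.7, 20], [-114, 1, 2, -0.7, 20], [-145, 1.5, 3, -0.7, 20], [-160, 1.5, 3, -0.7, 20], [-162.5, 1.5, 3, -0.7, 20], [-162.5, 1.5, 3, -0.7, 20], [-162.5, 1.5, 3, -0.7, 20]])

```text
time_s: 24.93
eef_pos: [469.4, 116.9, 130.7]
orientation: [0.678, 0.735, 0.009, 0.01]
wrist_force: [-0.2, -0.7, -0.2]
width: 0.314
```

```bash
python3 go.py 469.3 116.3 24.2 94.6
```

```text
t 24.93 pos [469.4 116.9 130.7] yaw 94.6 w 29.9 F [-0.2 -0.7 -0.2] q [ 0.11  0.42  2.02 -0.01  0.67  0.03]
SHIFT [ -0.3  -3.1 106.4] roll 0.0 rows 2.6
```

>>> play_rows(rows=[[0, -0.5, 12, 0, 20], [0, -1.2, 42, 0, 20], [-0.2, -2, 75, 0, 20], [-0.3, -2.7, 95, 0, 20], [-0.3, -3, 103, 0, 20], [-0.3, -3.1, 106, 0, 20], [-0.3, -3.1, 106.3, 0, 20], [-0.3, -3.1, 106.3, 0, 20]])

```text
time_s: 25.6
eef_pos: [469.7, 117.0, 25.1]
orientation: [0.678, 0.735, 0.01, 0.011]
wrist_force: [0.4, 0.5, -0.5]
width: 0.313
```

```bash
python3 go.py 469.3 116.3 24.2 94.6
```

```text
t 25.6 pos [469.7 117.   25.1] yaw 94.7 w 29.7 F [ 0.4  0.5 -0.5] q [ 0.11  0.62  2.09 -0.01  0.4   0.04]
SHIFT [-0.6 -0.5  0.9] roll 0.1 rows 0.0
```

>>> play_rows(rows=[[-0.5, -0.5, 1, 0, 20], [-0.5, -0.5, 1, 0, 20], [-0.5, -0.5, 1, 0, 31], [-0.5, -0.5, 1, 0, 34], [-0.5, -0.5, 1, 0, 55], [-0.5, -0.5, 1, 0, 55], [-0.5, -0.5, 1, 0, 55], [-0.5, -0.5, 1, 0, 55]])

```text
time_s: 26.27
eef_pos: [469.3, 116.4, 24.1]
orientation: [0.678, 0.735, 0.01, 0.011]
wrist_force: [-0.1, -0.0, -0.1]
width: 0.561
```

>>> play_rows(rows=[[0, 0, -10, 0, 55], [0, 0, -40, 0, 70], [0, 0, -75, 0, 80], [0, 0, -110, 0, 80], [0, 30, -130, 0, 80], [0, 65, -140, 0, 80], [0, 100, -140, 0, 80], [0, 135, -140, 0, 80]])

```text
time_s: 26.93
eef_pos: [601.3, 127.6, 170.3]
orientation: [0.678, 0.735, 0.011, 0.012]
wrist_force: [0.6, -0.5, -0.3]
width: 0.836
```

```bash
python3 go.py 620 -300 200 94.6; python3 cap.py 6; python3 - <<'E'
import cv2,numpy as np
a=cv2.imread("pics/top6.png");b=cv2.imread("pics/side6.png")
cv2.imwrite("pics/c7.png",np.hstack([cv2.resize(a,(400,300)),cv2.resize(b[115:220,180:320],(400,300),interpolation=cv2.INTER_CUBIC)]))
E
```

```text
t 26.93 pos [601.3 127.6 170.3] yaw 94.7 w 79.5 F [ 0.6 -0.5 -0.3] q [ 0.1   0.53  1.67 -0.    0.91  0.02]
SHIFT [-427.8  -15.3  -29.1] roll 0.1 rows 10.3
```

View pics/c7.png

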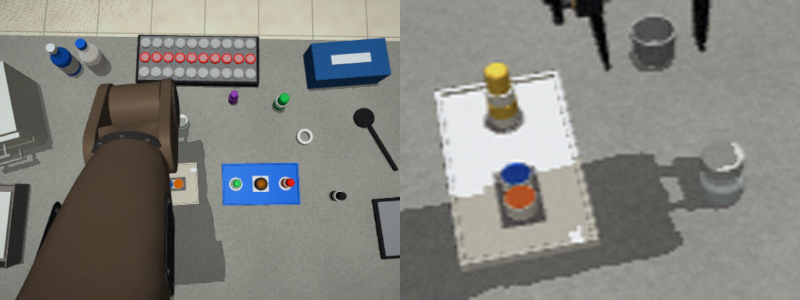

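The white kit is placed. I'll move the arm aside for a clear final check.

>>> play_rows(rows=[[-30, -3, -10, 0, 80], [-70, -6, -20, 0, 80], [-110, -10, -30, 0, 80], [-150, -14, -35, 0, 80], [-190, -18, -40, 0, 80], [-230, -25, -40, 0, 80], [-270, -35, -40, 0, 80], [-310, -45, -40, 0, 80]])

```text
time_s: 27.7
eef_pos: [581.2, -186.7, 208.8]
orientation: [0.678, 0.735, 0.011, 0.012]
wrist_force: [0.3, 0.2, -1.8]
width: 0.84
```

>>> play_rows(rows=[[-35, -10, 0, 0, 80], [-70, -22, 0, 0, 80], [-105, -37, 0, 0, 80], [-140, -55, 0, 0, 80], [-175, -75, 0, 0, 80], [-210, -95, 0, 0, 80], [-245, -115, 0, 0, 80], [-280, -135, 0, 0, 80]])

```text
time_s: 28.37
eef_pos: [467.8, -477.8, 205.9]
orientation: [0.678, 0.735, 0.011, 0.011]
wrist_force: [1.3, 0.2, -0.4]
width: 0.838
```

>>> play_rows(rows=[[-35, -25, 0, 0, 80], [-65, -45, 0, 0, 80], [-90, -70, 0, 0, 80], [-110, -90, 0, 0, 80], [-120, -100, 0, 0, 80], [-120, -100, 0, 0, 80], [-120, -100, 0, 0, 80]])

```text
time_s: 28.95
eef_pos: [377.8, -604.9, 203.1]
orientation: [0.678, 0.735, 0.011, 0.011]
wrist_force: [0.9, 0.1, -0.1]
width: 0.845
```

```bash
python3 cap.py 7; python3 lens.py 7; for n in top side; do echo $n; python3 - $n <<'E'
import sys
from cap2 import *
n=sys.argv[1];d=load(n+"7.npz");b=(160,220,430,300) if n=="top" else (190,130,265,320)
for c in("red","green","yellow","orange"):bottle(d,c,b,73)
b2=(160,230,280,300) if n=="top" else (195,140,240,200)
for c in("blue","orange"):
    for ce,s,m in blobs(d,c,b2,10):print("case",c,ce.round(1),s[4],ray(d,ce[None],21.5 if n=="top" else 20.5)[0].round(1))
E
done
python3 - <<'E'
import cv2,numpy as np
a=cv2.imread("pics/top7.png");b=cv2.imread("pics/side7.png")
cv2.imwrite("pics/c8.png",np.vstack([np.hstack([cv2.resize(a,(400,300)),cv2.resize(b,(400,300))]),cv2.resize(a[215:305,160:430],(800,266),interpolation=cv2.INTER_CUBIC)]))
E
```

```text
top black [363.  257.5] 79 depthmid [ 475.9 -151.9   27.5] [35. 37.  7.] ray [ 474.6 -148.4   27. ]
top orange [365.5 256.8] 85 depthmid [ 475.8 -153.6   28.9] [22. 21.  7.] ray [ 476.1 -153.5   29. ]
side black [231.3 267.5] 118 depthmid [ 476.4 -158.7   18.3] [35. 37. 21.] ray [ 477.5 -169.1   27. ]
side orange [230.1 263. ] 81 depthmid [ 475.5 -157.    27.4] [24. 22.  9.] ray [ 475.7 -158.    29. ]
top
red px [405.5 255.3] n 110 topmid [ 480.6 -229.5   74.6] ext [21. 21.  4.] capmid-ray [ 480.3 -230.7   65. ]
green px [331.2 256.4] n 96 topmid [474.4 -75.1  74.8] ext [19. 19.  4.] capmid-ray [474.8 -75.4  65. ]
yellow px [187.9 259.7] n 114 topmid [461.  227.2  75.7] ext [17. 17.  4.] capmid-ray [461.7 225.7  65. ]
orange px [249.3 256.6] n 118 topmid [471.7 100.6  24.3] ext [24. 24.  5.] capmid-ray [470.7  96.7  65. ]
orange px [365.5 256.8] n 85 topmid [ 475.8 -153.3   30.8] ext [22. 20.  4.] capmid-ray [ 475.3 -147.1   65. ]
case blue [235.2 257.6] 127 [468.8 132.5  21.5]
case orange [249.3 256.6] 118 [471.5 101.4  21.5]
side
red px [233.2 286.2] n 130 topmid [ 480.  -235.    7
[... 191 characters left out ...]
08 topmid [474.4 -81.9  73.6] ext [19. 19.  5.] capmid-ray [474.8 -82.8  65. ]
green px [228.2 239.5] n 39 topmid [476.3 -89.8  32.9] ext [24.  9.  4.] capmid-ray [ 478.4 -117.4   65. ]
yellow px [213.4 139.5] n 36 topmid [460.7 223.5  72.4] ext [17. 18.  3.] capmid-ray [461.2 229.3  65. ]
orange px [221.5 183.3] n 63 topmid [470.6  98.3  22.9] ext [25. 26.  5.] capmid-ray [473.6  59.   65. ]
orange px [230.1 263. ] n 81 topmid [ 475.3 -157.    29.8] ext [23. 22.  4.] capmid-ray [ 478.1 -180.1   65. ]
case blue [219.9 175.3] 59 [468.1 130.5  20.5]
case orange [214.3 144.2] 33 [458.8 259.2  20.5]
case orange [215.8 153.8] 22 [461.  217.7  20.5]
case orange [221.5 183.3] 63 [470.4 100.1  20.5]
```

View pics/c8.png

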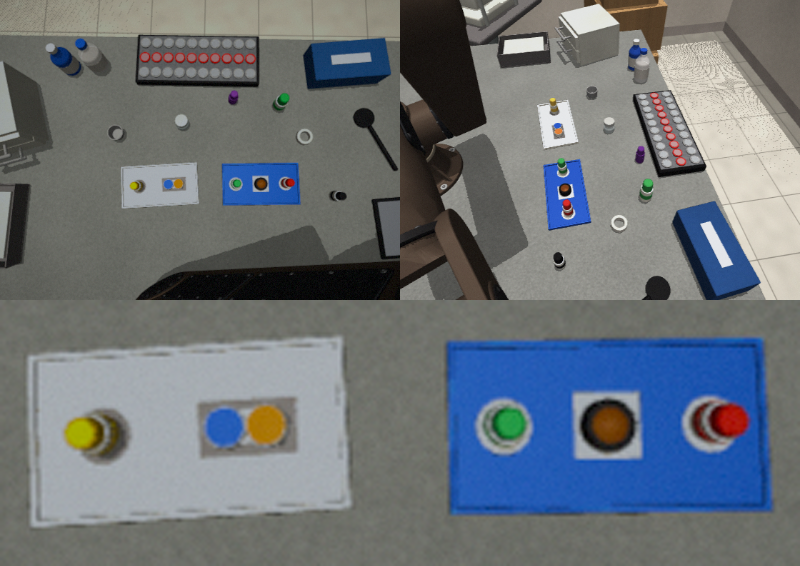

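Everything is within about 1–2 mm of its mark, apart from red at up to 4 mm in the top view alone. All bottles are upright, and the black bottle and the look-alikes are undisturbed. Handing in.

```bash
python3 -c "
from h import *
d=load('top7.npz')
for ce,s,m in blobs(d,'black',(455,260,495,290)):print(ce,s)
from station import r
print(r.sign_off())"
```

```text
[464.41176471 273.55882353] [462 268   6  13  34]
[476.73170732 273.89430894] [470 269  15  11 123]
the job is handed in; nothing more can be done
None
```

Both kits are made up and handed in at about 29 s, well inside the 118 s limit.

- **Blue tray:** red is on the -y disc, green on the +y disc, and the lens lies on the square between them.
- **White tray:** yellow stands on the round mark, and the lens case lies lengthwise on the oblong.
- **Which green:** I took the small green bottle. The larger one (about 90 mm high) and the purple one stayed where they were.

**Last checks:**
- **Side camera:** red, lens and yellow are within about 1.3 mm of their marks. Green reads about 2.4 mm off, though an earlier look gave about 1 mm. The case centre reads about 2 mm off.
- **Top camera:** case and yellow are within about 1 mm and the lens about 2 mm. It puts the green cap about 2 mm and the red cap about 4 mm off in y.
- **Disagreement:** the cameras differ by about 2–5 mm in y, and the top view's y shift seemed to grow with height. I took the caps' top-view offsets as calibration error and did not move them.
- **Black bottle:** it is at the same pixels as at the start.
- **Gripper:** it was open and clear of everything, and the wrist force read about 6 N at most at the end of each move.

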